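# Close the flour tin, pin its inner lid, and take the dust cover off again

### The job

Pick up the nested pair of lids as one (the wooden handle carries both) and lower them without dropping onto the green tin, tab over lug, until the inner lid is fully home with the cover still on it; then put the orange-headed pin right down through the inner lid's tab and the tin's lug and let go of it. Finally lift the outer cover off alone (its white collar is the grip), fairly level and well clear of the wooden handle, leaving the inner lid and pin home and untouched, and finish while still holding the cover up in the air. Do not tip the tin, push it away or disturb the other things on the worktop.

Things in the scene. Friction and masses are not known exactly. Their poses are not given: they have to be found in the camera images.
- tin: Open rectangular green tin, 122 (x) x 82 (y) x 70 mm high, walls 3 mm, 1.5 kg, loose on the worktop, yaw within 0.35 rad. Origin: centre of its underside, z up. A flat steel lug 34 mm wide, 10 mm thick sticks out of its -x end (towards the robot) to x = -103 mm, its top flush with the rim, with a vertical hole through it.
- tin_mouth (a point): Centre of the tin's open mouth (116 x 76 mm) at rim height, 70 mm above the tin's origin; axes as the tin. When the inner lid is home, inner_handle is 56 mm straight above this point.
- tin_hole (a point): Centre of the upper mouth of the lug's through hole, diameter 11 mm; at (-86, 0, 70) mm in the tin's frame.
- inner_lid: Steel inner lid, 200 g, x along its length. Origin: underside of its plug, on the worktop at the start, yaw within 0.35 rad, with the cover on it. Plug 113 x 73 x 14 mm (lower 7 mm: 107 x 67) enters the tin's mouth; on it a plate 126 x 86 x 4 mm that rests on the rim. A 34 mm wide tab runs from the plate to x = -102 mm and lies on the lug when home.
- inner_handle (a point): Point on the inner lid's upright wooden bar handle, 26 (x) x 16 (y) mm, which passes through the cover's window and collar and sticks out 34 mm above the collar. The point is on its centre line, 16 mm below its top, 18 mm above the collar's top, 70 mm above the lid's origin. Axes as the lid; lifting the handle carries both lids.
- inner_tab_hole (a point): Centre of the through hole (diameter 15 mm) in the inner lid's tab, at its upper face; at (-86, 0, -52) mm from inner_handle in the lid's axes. When home it lies 4 mm above tin_hole.
- cover: Green outer cover, 150 g, resting on the inner lid by gravity alone. Plate 136 x 96 x 4 mm, with an 8 mm deep skirt loosely round the inner lid's plate, open at -x for the tab. Origin: centre of the plate's underside, 19 mm below cover_collar.
- cover_collar (a point): Middle (half-way up) of the cover's white collar: a rectangular tube on the plate, outside 42 (x) x 32 (y) mm, 30 mm high, walls 4 mm, about 4 mm of play round the wooden handle. Axes as the cover. The plate's upper face is 15 mm below this point. Resting on the inner lid, this point is 33 mm below inner_handle, 49 mm below the handle's top.
- pin: The loose steel pin with orange head, 50 g, upright in its stand. Origin: centre of its flange's underside, 26 mm below pin_head. Flange diameter 22 mm, 4 mm thick; shank below it diameter 8 mm, 34 mm long, tapered tip.
- pin_head (a point): Point on the axis of the pin's round orange head (diameter 14 mm, 34 mm high), 12 mm below its top and 22 mm above the top of the flange; z up the axis. With the pin home the flange rests on the tab and this point is 30 mm above tin_hole.
- pin_stand: Fixed wooden block 56 x 56 x 42 mm in which the pin stands at the start, shank in a hole in the middle of its top, flange on top; pin_head is then 68 mm above the worktop. Origin: centre of the underside.
- ramekin: Bystander: blue bowl, 115 mm across, 50 mm high; origin at its underside. To be left alone.
- salt_shaker: Bystander: glass salt shaker, 44 mm across, 90 mm high; origin at its underside. To be left alone.
- honey_jar: Bystander: jar with red lid, 65 mm across, 100 mm high; origin at its underside. To be left alone.

How it is judged:
By the outcome, as a careful person would: the job done as asked, in the order asked, and still so for the second after the job is handed in, while the arm keeps its last pose, push and grip.
It also fails if it takes over 67 s, if anything falls off the work surface, if the arm or the gripper's body presses on something with over 40 N, if the wrist force passes 120 N, or if a joint passes its speed limit or range.

### The arm

A 6-joint arm with a two-finger parallel gripper is mounted at the origin on a cart in front of the work surface, level with it; the furniture and walls round the work are solid. World frame = base frame: x ahead of the robot, y to its left, z up, the work surface at z = 0. Lengths are in m, angles in degrees, forces in N, time in s.
With the tool pointing down it reaches from about 0.35 to 0.875 m from the base axis. Payload 4.2 kg.
Tool frame: the origin (TCP) lies on the centre line of the jaws, within the pads' length; the fingertips stand 22 mm ahead of it and the grasp point (between the pads) lies 3 mm ahead of it (r.tcp_to_tips is the distance from the TCP to the fingertips, in m); z points along the fingers, y is the line along which they close (so a half turn about z gives the same grasp; the last joint's range is limited). The gripper opens to 87 mm and grips with 3 to 60 N. Pads are 19 mm wide; open, the fingers measure 117 mm over their backs; the gripper's body (75 mm by 190 mm) begins 51 mm behind the grasp point.
Start: joints at [14.817, 22.042, 0.453, 0, -68.411, -14.817], TCP at [0.625, 0, 0.245] pointing down, gripper open.
Joint ranges: [-179.83, 179.83], [-69.29, 118.12], [-61.27, 80.66], [-181.25, 117.63], [-171.15, -9.14], [-177.46, 177.46]. Speed limits (degrees/s): [159.86, 159.86, 180, 180, 180, 180].

### API

Orientations are given as a 3x3 rotation matrix whose columns are the frame's x, y, z axes.
In Python, from station import r gives the robot as it stands.
- The arm moves only by the tool apply_moves, never from a script. Its argument "plan" is a list of rows, each an object with "grip": the opening, from 0 (shut) to 1 (fully open); "offset": the shift along the tool's x, y, z in cm, a list of three; "spin": the turn about the tool's z in rad. A call has 1 to 5 rows; each row is the pose to reach, as a shift and turn from the pose commanded when the call began, along the tool's axes at that moment; what a row does not reach only later rows make up. A row lasts 1/10 s, in which the tool goes at most 50 mm and 8.59 degrees, less where a joint would pass 70% of its speed; a pose out of reach is approached as far as the arm can. A call with a gripper value outside its range is refused whole. The fingers move at their own pace and stop on an object; the grip force is fixed at half the most. Time passes only in rows, so rows that repeat a pose let the fingers close. It gives the time, the measured TCP pose, the force, the opening and the grip force at its end, in the units of the state.
- r.sense(): the state, without advancing time (a new reading comes with each control period).
- r.capture(name): name is "scene" or "side" or "wrist"; returns a dict with "img" (420x560x3 uint8, blue, green, red), "depth" (420x560 float32, m along the optical axis (not along the pixel's ray), 0 where there is no reading), "mtx" (3x3 intrinsics, pixels), "dist_coeffs" ([k1, k2, p1, p2, k3] as OpenCV has them; the pictures are not rectified), "R" (3x3) and "t" (3): a world point X has camera coordinates R X + t. Camera axes: x right, y down, z forward; pixel columns grow to the right and rows downward; lengths in m; the calibration is good to about 2 mm. A picture is of the moment at which its call begins.
- r.finish_job(): hands the job in; it is judged then, once.
The state is a dict: "time_s": time; "joints": joint angles; "joint_velocities": joint speeds; "effort": joint torques, N m; "tcp_pos": TCP position; "ee_rot": TCP orientation; "wrist_force": force on the tool from outside, world axes, zero at the start; "moment": the same for the moment, N m; "gripper_width": opening from 0.0 (shut) to 1.0 (fully open); "gripper_force": force on a finger pad.
Only numpy, scipy, OpenCV 4.12 (cv2) and the standard library are available. Lean on these libraries where they do the work, as an engineer would, in place of code of your own. Each camera call takes 0.05 s, during which the arm holds its last target. There are 200 camera calls.

## Working session

There is one attempt and no reset: what is moved stays moved. The work goes in short steps, Python scripts to look and compute and a tool call to move; the robot and the scene stay as the last step left them, time stands still between calls to the robot, and variables do not carry over. Pictures are saved under pics/ and viewed, at most 12 in all, crops included, and the job is handed in when it is done.

Besides the shell and the picture viewer there is one more tool, called after ">>>" as a command line: name --argument value ..., lists and objects as JSON in quotes. apply_moves: Moves the arm, as the interface text tells. Its arguments: {"type":"object","properties":{"plan":{"type":"array"}},"required":["plan"]}

```bash
mkdir -p pics; ls; python3 - <<'E'
from station import r
import cv2,numpy as np
for n in("scene","side","wrist"):
    c=r.capture(n); cv2.imwrite(f"pics/{n}0.png",c["img"]); np.savez(f"{n}0.npz",**{k:np.array(v) for k,v in c.items()})
    R=np.array(c["R"]);print(n,-R.T@np.array(c["t"]),R[2],np.array(c["mtx"]).ravel()[[0,2,4,5]],c["dist_coeffs"])
s=r.sense();print(s, r.tcp_to_tips)
E
python3 -c "
import cv2,numpy as np
a=[cv2.imread(f'pics/{n}0.png') for n in('scene','side','wrist')]
cv2.imwrite('pics/all0.png',cv2.resize(np.hstack(a[:2]),(800,300)))"
```

```text
pics
scene [-0.04545072 -0.82201222  1.08404789] [ 0.47421565  0.47557945 -0.74090735] [511.9430625  287.23739279 511.9430625  208.57312461] [-0.05892361  0.          0.          0.          0.        ]
side [ 0.1728489  -0.82067408  0.55980596] [ 0.44520008  0.71519467 -0.53878889] [395.01245155 285.16122592 395.01245155 211.30437164] [-0.06599582  0.          0.          0.          0.        ]
wrist [ 0.62551083 -0.07579789  0.38296913] [-0.00180995  0.27833808 -0.96048146] [342.05621967 282.60579831 342.05621967 211.77527644] [-0.00844728  0.          0.          0.          0.        ]
{'time_s': 0.15, 'joints': array([ 1.48168665e+01,  2.20823350e+01,  3.99458981e-01, -1.74832112e-02,
       -6.84120086e+01, -1.48187580e+01]), 'joint_velocities': array([ 0.03097576, -0.098287  ,  0.20825197,  0.09665753,  0.0358333 ,
        0.06175051]), 'effort': array([ 3.86667998e-04, -3.91052306e+01,  1.87588084e+01,  4.22235444e+00,
        1.23758311e-02, -1.38926293e-04]), 'tcp_pos': array([6.24599818e-01, 1.01926801e-05, 2.43712569e-01]), 'ee_rot': array([[-1.45392881e-04, -9.99998589e-01, -1.67352622e-03],
       [-9.99999978e-01,  1.45642769e-04, -1.49197389e-04],
       [ 1.49440916e-04,  1.67350449e-03, -9.99998589e-01]]), 'wrist_force': array([-0.48123033, -0.84357752, -0.41658495]), 'moment': array([-0.03701853, -0.00986386, -0.03103025]), 'gripper_force': 0.0, 'gripper_width': 0.9957237751776963} 0.022
```

View pics/scene0.png

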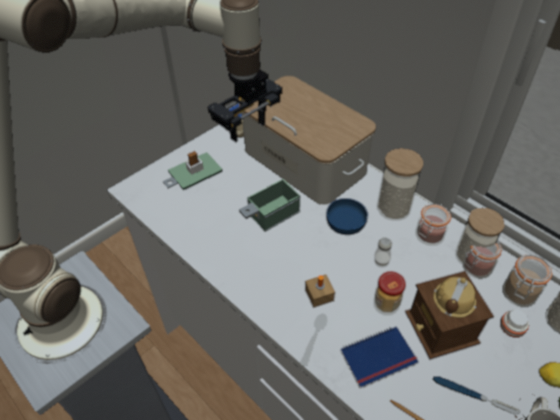

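View pics/wrist0.png

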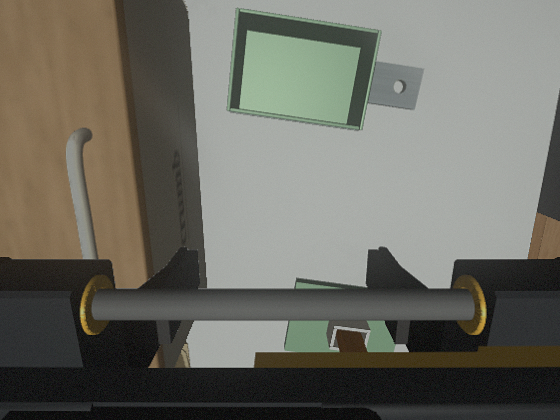

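The scene view shows the lids at about (195,168), the tin at (273,205) with its lug towards the robot, and the pin stand at (320,288). The bread box stands close behind the lids and tin. In the wrist view the tin is at top centre, its lug hole at (400,87), with the collar and handle at (350,335).

```bash
cat > h.py <<'E'
import cv2,numpy as np
def load(f): return dict(np.load(f))
def ray(c,px):
    u=cv2.undistortPoints(np.array(px,float).reshape(-1,1,2),c["mtx"],c["dist_coeffs"]).reshape(-1,2)
    d=np.c_[u,np.ones(len(u))]@c["R"]; return -c["R"].T@c["t"],d
def onz(c,px,z):
    o,d=ray(c,px); return o+d*((z-o[2])/d[:,2])[:,None]
def pts(c,mask):
    v,u=np.nonzero(mask&(c["depth"]>0)); o,d=ray(c,np.c_[u,v]); return o+d*c["depth"][v,u][:,None]
def proj(c,X): return cv2.projectPoints(np.array(X,float).reshape(-1,1,3),cv2.Rodrigues(c["R"])[0],c["t"],c["mtx"],c["dist_coeffs"])[0].reshape(-1,2)
def snap(n,f):
    from station import r
    c={k:np.array(v) for k,v in r.capture(n).items()}; cv2.imwrite(f"pics/{f}.png",c["img"]); np.savez(f+".npz",**c); return c
def rect(P): # yaw of long axis mod 180 nearest 0
    (x,y),(w,h),a=cv2.minAreaRect((P[:,:2]*1000).astype(np.float32))
    if w<h: w,h,a=h,w,a+90
    return x,y,w,h,(a+90)%180-90
E
python3 - <<'E'
from h import *
np.set_printoptions(precision=4,suppress=True)
w=load("wrist0.npz");s=load("scene0.npz");d=load("side0.npz")
print("tin corners rim",onz(w,[(237,9),(381,30),(361,130),(228,110)],.07)[:,:2]); print("hole",onz(w,[(400,87)],.07))
for n,c,boxs in(("scene",s,dict(lid=(160,145,225,190),tin=(235,180,302,228),stand=(300,270,340,308),box=(245,75,380,195))),):
    P=pts(c,np.ones((420,560),bool)); 
    for k,(a,b,e,f) in boxs.items():
        m=np.zeros((420,560),bool);m[b:f,a:e]=1;Q=pts(c,m);i=c["img"].astype(int)
        print(k,"zmax",np.sort(Q[:,2])[-20:][[0,-1]])
        if k=="lid":
            T=Q[(Q[:,2]>.012)&(Q[:,2]<.03)];print(rect(T))
            T=Q[Q[:,2]>.078];print("handle",rect(T),len(T))
        if k=="tin":
            T=Q[(Q[:,2]>.064)&(Q[:,2]<.08)];print(rect(T))
        if k=="stand":
            T=Q[(Q[:,2]>.036)&(Q[:,2]<.045)];print(rect(T)); T=Q[Q[:,2]>.055];print("head",T.mean(0),T[:,2].max(),len(T))
        if k=="box":
            T=Q[(Q[:,2]>.1)];print(T.min(0),T.max(0),rect(T))
E
```

```text
tin corners rim [[ 0.6621 -0.1572]
 [ 0.5435 -0.1418]
 [ 0.555  -0.061 ]
 [ 0.6729 -0.0781]]
hole [[ 0.5236 -0.0973  0.07  ]]
lid zmax [0.0851 0.0895]
(533.9547119140625, 174.07974243164062, 171.2732696533203, 106.88497161865234, -8.759185791015625)
handle (548.8851928710938, 169.0689697265625, 26.674463272094727, 18.933624267578125, -6.99615478515625) 54
tin zmax [0.0727 0.0754]
(590.2666625976562, -108.7987289428711, 167.6200408935547, 87.27156066894531, -9.109672546386719)
stand zmax [0.0776 0.0828]
(499.207763671875, -388.5219421386719, 58.984249114990234, 56.994651794433594, 66.24352264404297)
head [ 0.4977 -0.3898  0.0725] 0.08278464590860968 54
box zmax [0.4089 0.4219]
[ 0.5926 -0.2273  0.1   ] [0.97   0.2765 0.4219] (780.484619140625, 23.194351196289062, 502.091064453125, 377.1869812011719, -89.27929258346558)
```

View pics/side0.png

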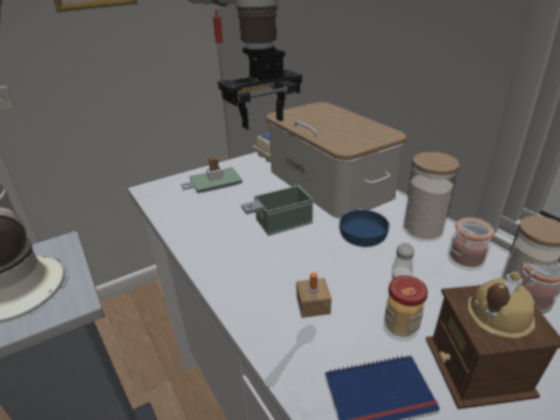

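The side view confirms the layout: the lids are clear on the robot side of the box. I estimate the tin centre at (0.608,-0.110) with yaw about -8°, the handle at (0.549,0.169) with yaw about -8°, and the pin at (0.498,-0.39). I'll go above the handle with the jaws turned to close along the lid's y.

>>> apply_moves --plan '[{"grip": 1,"offset": [-4,1.9,0],"spin": 0.14},{"grip": 1,"offset": [-8,3.8,0],"spin": 0.28},{"grip": 1,"offset": [-12,5.7,0],"spin": 0.42},{"grip": 1,"offset": [-15,7,0],"spin": 0.56},{"grip": 1,"offset": [-16.9,7.6,0],"spin": 0.7}]'

```text
time_s: 0.65
tcp_pos: [0.5476, 0.171, 0.2445]
ee_rot: [[-0.647, -0.762, -0.001], [-0.762, 0.647, 0.0], [0.0, 0.001, -1.0]]
wrist_force: [0.8, 0.1, -0.4]
gripper_width: 0.999
gripper_force: 0.0
```

>>> apply_moves --plan '[{"grip": 1,"offset": [0,0,0],"spin": 0.14},{"grip": 1,"offset": [0,0,0],"spin": 0.28},{"grip": 1,"offset": [0,0,0],"spin": 0.42},{"grip": 1,"offset": [0,0,0],"spin": 0.56},{"grip": 1,"offset": [0,0,0],"spin": 0.7}]'

```text
time_s: 1.15
tcp_pos: [0.5487, 0.169, 0.2442]
ee_rot: [[-0.986, -0.164, -0.001], [-0.164, 0.986, -0.0], [0.001, -0.0, -1.0]]
wrist_force: [-0.2, 0.0, 0.0]
gripper_width: 1.0
gripper_force: 0.0
```

>>> apply_moves --plan '[{"grip": 1,"offset": [0,0,0],"spin": 0.14},{"grip": 1,"offset": [0,0,0],"spin": 0.28},{"grip": 1,"offset": [0,0,0],"spin": 0.31},{"grip": 1,"offset": [0,0,0],"spin": 0.31}]'

```text
time_s: 1.55
tcp_pos: [0.5488, 0.1689, 0.2442]
ee_rot: [[-0.99, 0.139, -0.001], [0.139, 0.99, -0.0], [0.001, -0.0, -1.0]]
wrist_force: [0.2, -0.3, 0.5]
gripper_width: 0.997
gripper_force: 0.0
```

```bash
python3 - <<'E'
from h import *
from station import r
np.set_printoptions(precision=4,suppress=True)
w=snap("wrist","w1");s=r.sense();print(s["tcp_pos"],s["ee_rot"],s["joints"],s["time_s"])
o,d=load("scene0.npz"),0
Q=pts(o,np.ones((420,560),bool)).reshape(-1,3)
B=Q[(Q[:,2]>.1)&(Q[:,2]<.26)&(Q[:,0]>.64)&(Q[:,0]<.9)&(abs(Q[:,1])<.28)]
print("box",np.percentile(B,[1,50,99],axis=0))
E
```

```text
[0.5488 0.169  0.2443] [[-0.9904  0.138  -0.0006]
 [ 0.138   0.9904 -0.0002]
 [ 0.0005 -0.0003 -1.    ]] [  33.2665   17.1368   -6.8797   -0.0097  -66.0173 -131.1955] 1.6
box [[ 0.6744 -0.205   0.1016]
 [ 0.7758 -0.0826  0.1829]
 [ 0.8973  0.1293  0.2314]]
```

View pics/w1.png

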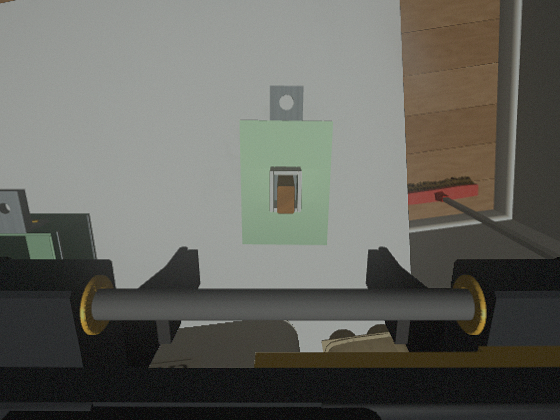

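Looking down from above the lids: the handle top is at about (286,202), the tab hole at (287,102), and the lids look square with the image.

```bash
python3 - <<'E'
from h import *
np.set_printoptions(precision=4,suppress=True)
w=load("w1.npz");i=w["img"]
hsv=cv2.cvtColor(i,cv2.COLOR_BGR2HSV)
m=np.zeros((420,560),bool);m[160:225,262:312]=1
Q=pts(w,m);T=Q[Q[:,2]>.08];print("handle top",T.mean(0),rect(T),len(T))
m[:]=0;m[110:250,235:340]=1
Q=pts(w,m);T=Q[(Q[:,2]>.012)&(Q[:,2]<.03)];print("cover",rect(T))
g=cv2.cvtColor(i,cv2.COLOR_BGR2GRAY)[92:112,276:297].astype(float);k=(g>g.max()*.8)
v,u=np.nonzero(k);print(u.mean()+276,v.mean()+92,len(u),"hole",onz(w,[(u.mean()+276,v.mean()+92)],.018))
for c in ("scene0","side0"):
    c=load(c+".npz");Q=pts(c,np.ones((420,560),bool))
    for y in np.arange(-.2,.2,.05):
        B=Q[(Q[:,2]>.1)&(Q[:,2]<.225)&(Q[:,0]>.64)&(Q[:,0]<.9)&(abs(Q[:,1]-y)<.025)]
        if len(B)>5: print(round(y,2),np.percentile(B[:,0],1),np.percentile(B[:,2],98),end="; ")
E
```

```text
handle top [0.5478 0.1723 0.0848] (548.7122802734375, 172.2687530517578, 26.155794143676758, 15.487059593200684, -8.167404174804688) 493
cover (543.8862915039062, 172.72723388671875, 146.21014404296875, 96.31878662109375, -8.453163146972656)
285.9438202247191 102.07303370786516 178 hole [[0.4641 0.1847 0.018 ]]
-0.2 0.7185240665454243 0.18723766859008809; -0.15 0.7139552255366021 0.18814811161769363; -0.1 0.7138220666630712 0.18823039591693216; -0.05 0.7137020579207562 0.201102957344377; -0.0 0.7124894596277797 0.20295688302686896; 0.05 0.7145088869675356 0.18827826020727553; 0.1 0.7139032906057807 0.18839261483229874; 0.15 0.7185951899554366 0.18666686528225065; -0.2 0.7167434328691114 0.18361995752861962; -0.15 0.7130978232008057 0.18402453391887477; -0.1 0.7130373637843108 0.18413304418355725; -0.05 0.7131324253945784 0.19866609746810543; -0.0 0.6717676198954129 0.20156846750865856; 0.05 0.7133330627471004 0.18415407699084516; 0.1 0.7133467758982424 0.1841779885806694; 0.15 0.7140879085486717 0.18434007137002392;
```

>>> apply_moves --plan '[{"grip": 1,"offset": [0,0.3,4],"spin": 0},{"grip": 1,"offset": [0,0.3,8],"spin": 0},{"grip": 1,"offset": [0,0.3,12],"spin": 0},{"grip": 1,"offset": [0,0.3,15],"spin": 0},{"grip": 1,"offset": [0,0.3,16.6],"spin": 0}]'

```text
time_s: 2.1
tcp_pos: [0.5478, 0.1711, 0.0754]
ee_rot: [[-0.99, 0.138, -0.005], [0.138, 0.99, -0.002], [0.004, -0.003, -1.0]]
wrist_force: [0.6, -0.1, 0.3]
gripper_width: 1.0
gripper_force: 0.0
```

>>> apply_moves --plan '[{"grip": 1,"offset": [0,0,0],"spin": 0},{"grip": 0,"offset": [0,0,0],"spin": 0},{"grip": 0,"offset": [0,0,0],"spin": 0},{"grip": 0,"offset": [0,0,0],"spin": 0},{"grip": 0,"offset": [0,0,0],"spin": 0}]'

```text
time_s: 2.6
tcp_pos: [0.5498, 0.1723, 0.0796]
ee_rot: [[-0.99, 0.139, 0.002], [0.139, 0.99, 0.001], [-0.002, 0.001, -1.0]]
wrist_force: [-1.4, 1.2, -0.9]
gripper_width: 0.721
gripper_force: 0.0
```

>>> apply_moves --plan '[{"grip": 0,"offset": [0,0,0],"spin": 0},{"grip": 0,"offset": [0,0,0],"spin": 0},{"grip": 0,"offset": [0,0,0],"spin": 0},{"grip": 0,"offset": [0,0,0],"spin": 0}]'

```text
time_s: 3.0
tcp_pos: [0.5494, 0.172, 0.0786]
ee_rot: [[-0.99, 0.139, -0.0], [0.139, 0.99, -0.0], [0.0, -0.0, -1.0]]
wrist_force: [-0.2, 0.4, 0.0]
gripper_width: 0.358
gripper_force: 0.0
```

>>> apply_moves --plan '[{"grip": 0,"offset": [0,0,0],"spin": 0},{"grip": 0,"offset": [0,0,0],"spin": 0},{"grip": 0,"offset": [0,0,0],"spin": 0},{"grip": 0,"offset": [0,0,0],"spin": 0},{"grip": 0,"offset": [0,0,0],"spin": 0}]'

```text
time_s: 3.5
tcp_pos: [0.5492, 0.1718, 0.0784]
ee_rot: [[-0.99, 0.139, -0.0], [0.139, 0.99, -0.0], [0.0, -0.0, -1.0]]
wrist_force: [0.3, -1.1, -0.4]
gripper_width: 0.183
gripper_force: 30.0
```

>>> apply_moves --plan '[{"grip": 0,"offset": [0,0,-0.5],"spin": 0},{"grip": 0,"offset": [0,0,-1.5],"spin": 0},{"grip": 0,"offset": [0,0,-2.5],"spin": 0},{"grip": 0,"offset": [0,0,-3],"spin": 0},{"grip": 0,"offset": [0,0,-3],"spin": 0}]'

```text
time_s: 4.0
tcp_pos: [0.55, 0.1724, 0.11]
ee_rot: [[-0.99, 0.139, 0.002], [0.139, 0.99, 0.002], [-0.002, 0.002, -1.0]]
wrist_force: [0.2, 0.9, -3.2]
gripper_width: 0.181
gripper_force: 30.0
```

>>> apply_moves --plan '[{"grip": 0,"offset": [0,-0.5,-2.5],"spin": 0},{"grip": 0,"offset": [-0.5,-2,-5],"spin": 0},{"grip": 0,"offset": [-1.5,-4.5,-7],"spin": 0},{"grip": 0,"offset": [-3,-8,-8],"spin": 0},{"grip": 0,"offset": [-4,-11.5,-8],"spin": 0}]'

```text
time_s: 4.5
tcp_pos: [0.5745, 0.052, 0.1906]
ee_rot: [[-0.991, 0.137, 0.004], [0.137, 0.991, 0.001], [-0.004, 0.002, -1.0]]
wrist_force: [0.2, 0.8, -3.4]
gripper_width: 0.182
gripper_force: 30.0
```

>>> apply_moves --plan '[{"grip": 0,"offset": [-0.7,-2,0],"spin": 0},{"grip": 0,"offset": [-1.1,-3.2,0],"spin": 0},{"grip": 0,"offset": [-1.1,-3.2,0],"spin": 0},{"grip": 0,"offset": [-1.1,-3.2,0],"spin": 0},{"grip": 0,"offset": [-1.1,-3.2,0],"spin": 0}]'

```text
time_s: 5.0
tcp_pos: [0.5794, 0.0203, 0.1884]
ee_rot: [[-0.99, 0.138, -0.0], [0.138, 0.99, 0.0], [0.0, 0.0, -1.0]]
wrist_force: [-0.4, 0.1, -3.3]
gripper_width: 0.182
gripper_force: 30.0
```

```bash
python3 - <<'E'
from h import *
from station import r
np.set_printoptions(precision=4,suppress=True)
w=snap("wrist","w2");s=r.sense();print(s["tcp_pos"],s["ee_rot"],s["time_s"],s["gripper_width"])
E
```

```text
[0.5794 0.0204 0.1884] [[-0.9905  0.1374 -0.0002]
 [ 0.1374  0.9905  0.0001]
 [ 0.0002  0.0001 -1.    ]] 5.05 0.17894623236050888
```

View pics/w2.png

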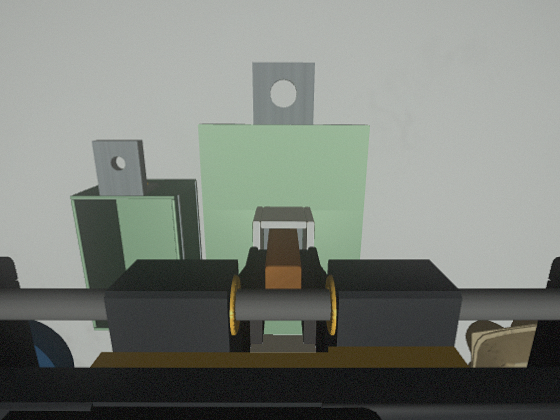

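Both holes are visible: the held tab's at (284,94) and the tin lug's at (118,163), with the lug's corners near (94,141) and (143,140). The lid hangs level.

```bash
python3 - <<'E'
from h import *
np.set_printoptions(precision=4,suppress=True)
w=load("w2.npz");i=w["img"]
T0=np.array([.5794,.0204])
def ell(x0,y0,x1,y1,z,lo,hi):
    p=cv2.cvtColor(i,cv2.COLOR_BGR2GRAY)[y0:y1,x0:x1]
    med=np.median(p); k=(abs(p.astype(int)-med)>25).astype(np.uint8)
    n,l,st,ce=cv2.connectedComponentsWithStats(k); j=1+np.argmax(st[1:,4]); 
    c=max(cv2.findContours((l==j).astype(np.uint8),0,1)[0],key=cv2.contourArea); h=cv2.convexHull(c)
    M=cv2.moments(h); q=(M['m10']/M['m00']+x0,M['m01']/M['m00']+y0); print(med,st[j],q); return onz(w,[q],z)[0]
A=ell(265,75,303,113,.128,0,0);B=ell(105,149,133,177,.07,0,0)
print("tab",A,A[:2]-T0,"tinhole",B)
Q=pts(w,np.pad(np.ones((80,130),bool),((120,220),(60,370))));T=Q[(Q[:,2]>.064)&(Q[:,2]<.076)]
L=T[(T[:,0]<.545)];print("lug",rect(L),len(L))
Q=pts(w,np.pad(np.ones((200,60),bool),((0,220),(254,246))));Q=Q[(Q[:,2]>.115)&(Q[:,2]<.14)];print(Q[:,2].mean())
P=onz(w,[(94,141),(143,140),(97,195),(147,194),(74,197),(178,196)],.07)[:,:2];print(P)
for a,b in((2,0),(3,1)): v=P[a]-P[b];print(np.degrees(np.arctan2(v[1],v[0])))
v=P[4]-P[5];print("end yaw",np.degrees(np.arctan2(v[1],v[0])))
E
```

```text
133.0 [  6   5  25  27 548] (283.0108765195138, 93.28982725527831)
130.0 [  6   7  14  15 143] (117.48708920187794, 162.83450704225353)
tab [0.4942 0.0331 0.128 ] [-0.0852  0.0127] tinhole [ 0.5233 -0.0972  0.07  ]
lug (524.6267700195312, -110.2581787109375, 62.65006637573242, 40.91359329223633, 89.6698226928711) 2344
0.12956008148923068
[[ 0.5051 -0.1101]
 [ 0.5094 -0.0738]
 [ 0.5453 -0.1197]
 [ 0.5499 -0.081 ]
 [ 0.5444 -0.138 ]
 [ 0.5548 -0.0575]]
-13.418550662451764
-10.058796464848857
end yaw -97.3249099496062
```

>>> apply_moves --plan '[{"grip": 0,"offset": [-0.7,-1.9,0],"spin": 0},{"grip": 0,"offset": [-1.7,-4.5,0],"spin": 0},{"grip": 0,"offset": [-2.9,-7.7,0],"spin": 0},{"grip": 0,"offset": [-4,-10.7,0],"spin": 0},{"grip": 0,"offset": [-4.7,-12.5,0],"spin": 0}]'

```text
time_s: 5.55
tcp_pos: [0.6091, -0.1119, 0.1884]
ee_rot: [[-0.99, 0.139, -0.0], [0.139, 0.99, -0.0], [0.0, -0.0, -1.0]]
wrist_force: [-0.2, 0.5, -3.2]
gripper_width: 0.184
gripper_force: 30.0
```

>>> apply_moves --plan '[{"grip": 0,"offset": [0,0,0],"spin": 0},{"grip": 0,"offset": [0,0,0.8],"spin": 0},{"grip": 0,"offset": [0,0,1.8],"spin": 0},{"grip": 0,"offset": [0,0,2.4],"spin": 0},{"grip": 0,"offset": [0,0,2.6],"spin": 0}]'

```text
time_s: 6.05
tcp_pos: [0.6079, -0.11, 0.161]
ee_rot: [[-0.99, 0.138, -0.003], [0.138, 0.99, 0.0], [0.003, -0.0, -1.0]]
wrist_force: [-0.4, 0.2, -3.1]
gripper_width: 0.183
gripper_force: 30.0
```

>>> apply_moves --plan '[{"grip": 0,"offset": [0,0,0],"spin": 0},{"grip": 0,"offset": [0,0,0],"spin": 0},{"grip": 0,"offset": [0,0,0],"spin": 0}]'

```text
time_s: 6.35
tcp_pos: [0.609, -0.1109, 0.163]
ee_rot: [[-0.99, 0.139, 0.001], [0.139, 0.99, -0.0], [-0.001, 0.0, -1.0]]
wrist_force: [-1.2, -0.2, -3.2]
gripper_width: 0.184
gripper_force: 30.0
```

```bash
python3 - <<'E'
from h import *
from station import r
w=snap("wrist","w3");s=snap("side","s3");q=r.sense();print(q["tcp_pos"],q["wrist_force"],q["time_s"])
a=cv2.resize(w["img"][0:250,180:400],None,fx=2,fy=2);b=cv2.resize(s["img"][130:255,190:350],None,fx=2.25,fy=2.25)
o=np.zeros((500,800,3),np.uint8);o[:a.shape[0],:a.shape[1]]=a;o[:b.shape[0],440:440+b.shape[1]]=b;cv2.imwrite("pics/c3.png",o)
E
```

```text
[ 0.60888432 -0.11096298  0.16293578] [ 0.74603455 -0.34949171 -2.50945135] 6.45
```

View pics/c3.png

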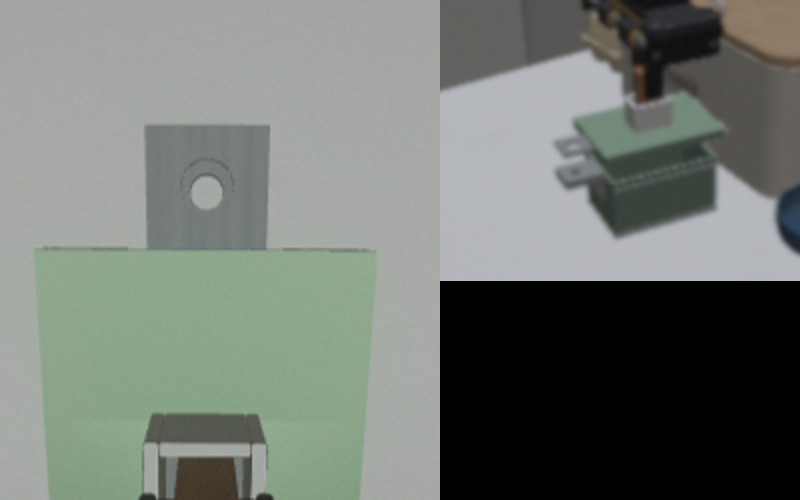

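Through the tab hole at about (283,92) the lug hole shows at about (283,96), and the side view shows the lid just above the tin. I'll compare the two numerically.

```bash
python3 - <<'E'
from h import *
np.set_printoptions(precision=4,suppress=True)
w=load("w3.npz");g=cv2.cvtColor(w["img"],cv2.COLOR_BGR2GRAY)[75:112,262:306]
k=(g>175).astype(np.uint8);v,u=np.nonzero(k);b=(u.mean()+262,v.mean()+75)
b2=(u.min()+262,u.max()+262,v.min()+75,v.max()+75)
e=(g<np.median(g)-18).astype(np.uint8)
v,u=np.nonzero(e|k);a=((u.min()+u.max())/2+262,(v.min()+v.max())/2+75)
print(b,b2,a,u.min()+262,u.max()+262,v.min()+75,v.max()+75,len(u))
A=onz(w,[a],.1024)[0];
for z in(.06,.07): B=onz(w,[b],z)[0];print("tab",A,"tin",B,"need",B-A)
T=np.array([.6089,-.111]);print(A[:2]-T)
E
```

```text
<stdin>:4: RuntimeWarning: Mean of empty slice.
  ret = ret.dtype.type(ret / rcount)
Traceback (most recent call last):
ValueError: zero-size array to reduction operation minimum which has no identity
```

```bash
python3 - <<'E'
from h import *
np.set_printoptions(precision=4,suppress=True)
w=load("w3.npz");g=cv2.cvtColor(w["img"],cv2.COLOR_BGR2GRAY).astype(int)[75:112,262:306]
m=np.median(g);print(m,g.max())
k=g>m+20;v,u=np.nonzero(k);b=(u.mean()+262,v.mean()+75)
e=(g<m-10);e[:, :6]=0;e[:,-6:]=0;V,U=np.nonzero(e);top=V.min()+75
print(b,u.min()+262,u.max()+262,v.min()+75,v.max()+75,"dark",U.min()+262,U.max()+262,top,V.max()+75)
E
```

```text
122.0 174
(np.float64(282.8942307692308), np.float64(96.00961538461539)) 275 290 88 104 dark 270 296 79 100
```

```bash
python3 - <<'E'
from h import *
np.set_printoptions(precision=4,suppress=True)
w=load("w3.npz")
A=onz(w,[(283,92)],.1024)[0]
for z in(.06,.07): B=onz(w,[(282.9,96)],z)[0];print("tab",A,"tin",B,"need",B-A)
print(A[:2]-[.6089,-.111])
E
```

```text
tab [ 0.5232 -0.0979  0.1024] tin [ 0.5235 -0.098   0.06  ] need [ 0.0003 -0.0001 -0.0424]
tab [ 0.5232 -0.0979  0.1024] tin [ 0.5239 -0.098   0.07  ] need [ 0.0007 -0.0002 -0.0324]
[-0.0857  0.0131]
```

>>> apply_moves --plan '[{"grip": 0,"offset": [0,0,0.3],"spin": 0},{"grip": 0,"offset": [0,0,0.7],"spin": 0},{"grip": 0,"offset": [0,0,1.1],"spin": 0},{"grip": 0,"offset": [0,0,1.4],"spin": 0},{"grip": 0,"offset": [0,0,1.6],"spin": 0}]'

```text
time_s: 6.95
tcp_pos: [0.6085, -0.111, 0.1459]
ee_rot: [[-0.99, 0.139, -0.001], [0.139, 0.99, -0.0], [0.001, -0.0, -1.0]]
wrist_force: [0.8, -0.4, -2.4]
gripper_width: 0.18
gripper_force: 30.0
```

>>> apply_moves --plan '[{"grip": 0,"offset": [0,0,0.2],"spin": 0},{"grip": 0,"offset": [0,0,0.4],"spin": 0},{"grip": 0,"offset": [0,0,0.6],"spin": 0},{"grip": 0,"offset": [0,0,0.7],"spin": 0},{"grip": 0,"offset": [0,0,0.7],"spin": 0}]'

```text
time_s: 7.45
tcp_pos: [0.6086, -0.111, 0.1394]
ee_rot: [[-0.99, 0.139, -0.0], [0.139, 0.99, 0.0], [0.0, -0.0, -1.0]]
wrist_force: [-0.2, 0.2, -2.2]
gripper_width: 0.187
gripper_force: 30.0
```

>>> apply_moves --plan '[{"grip": 0,"offset": [0,0,0.15],"spin": 0},{"grip": 0,"offset": [0,0,0.3],"spin": 0},{"grip": 0,"offset": [0,0,0.4],"spin": 0},{"grip": 0,"offset": [0,0,0.45],"spin": 0},{"grip": 0,"offset": [0,0,0.5],"spin": 0}]'

```text
time_s: 7.95
tcp_pos: [0.6087, -0.111, 0.1345]
ee_rot: [[-0.99, 0.139, 0.0], [0.139, 0.99, -0.0], [-0.0, 0.0, -1.0]]
wrist_force: [0.3, -1.0, -3.2]
gripper_width: 0.182
gripper_force: 30.0
```

>>> apply_moves --plan '[{"grip": 0,"offset": [0,0,0.05],"spin": 0},{"grip": 0,"offset": [0,0,0.1],"spin": 0},{"grip": 0,"offset": [0,0,0.1],"spin": 0}]'

```text
time_s: 8.25
tcp_pos: [0.6087, -0.1111, 0.1344]
ee_rot: [[-0.99, 0.139, 0.0], [0.139, 0.99, -0.0], [-0.0, -0.0, -1.0]]
wrist_force: [-2.0, 0.7, 1.6]
gripper_width: 0.179
gripper_force: 30.0
```

The lid is home: TCP z is 0.1344 as predicted, with light contact. Now I'll release and go to the pin.

>>> apply_moves --plan '[{"grip": 0.5,"offset": [0,0,0],"spin": 0},{"grip": 0.5,"offset": [0,0,0],"spin": 0},{"grip": 0.5,"offset": [0,0,0],"spin": 0},{"grip": 0.5,"offset": [0,0,0],"spin": 0},{"grip": 0.5,"offset": [0,0,0],"spin": 0}]'

```text
time_s: 8.75
tcp_pos: [0.6088, -0.111, 0.1335]
ee_rot: [[-0.99, 0.139, 0.0], [0.139, 0.99, -0.0], [-0.0, -0.0, -1.0]]
wrist_force: [0.0, -0.8, -0.4]
gripper_width: 0.48
gripper_force: 0.0
```

>>> apply_moves --plan '[{"grip": 0.5,"offset": [0,0,-0.5],"spin": 0},{"grip": 0.5,"offset": [0,0,-2],"spin": 0},{"grip": 0.5,"offset": [0,0,-4],"spin": 0},{"grip": 0.5,"offset": [0,0,-6],"spin": 0},{"grip": 0.5,"offset": [0,0,-6.5],"spin": 0}]'

```text
time_s: 9.25
tcp_pos: [0.6101, -0.1111, 0.2016]
ee_rot: [[-0.99, 0.138, 0.005], [0.138, 0.99, -0.0], [-0.005, 0.0, -1.0]]
wrist_force: [0.2, -0.4, -0.6]
gripper_width: 0.5
gripper_force: 0.0
```

>>> apply_moves --plan '[{"grip": 0.6,"offset": [0.7,-3,0],"spin": 0},{"grip": 0.6,"offset": [1.7,-7,0],"spin": 0},{"grip": 0.6,"offset": [2.7,-11,0],"spin": 0},{"grip": 0.6,"offset": [3.7,-15,0],"spin": 0},{"grip": 0.6,"offset": [4.7,-19,0],"spin": 0}]'

```text
time_s: 9.75
tcp_pos: [0.5348, -0.2938, 0.198]
ee_rot: [[-0.99, 0.138, -0.001], [0.138, 0.99, 0.0], [0.001, 0.0, -1.0]]
wrist_force: [0.1, -0.2, -0.1]
gripper_width: 0.6
gripper_force: 0.0
```

>>> apply_moves --plan '[{"grip": 0.6,"offset": [1,-4,0],"spin": 0},{"grip": 0.6,"offset": [1.8,-7.5,0],"spin": 0},{"grip": 0.6,"offset": [2.4,-10.2,0],"spin": 0},{"grip": 0.6,"offset": [2.4,-10.2,0],"spin": 0},{"grip": 0.6,"offset": [2.4,-10.2,0],"spin": 0}]'

```text
time_s: 10.25
tcp_pos: [0.4973, -0.3905, 0.1978]
ee_rot: [[-0.99, 0.14, -0.001], [0.14, 0.99, 0.001], [0.001, 0.001, -1.0]]
wrist_force: [-0.2, -0.4, -0.7]
gripper_width: 0.602
gripper_force: 0.0
```

```bash
python3 - <<'E'
from h import *
from station import r
np.set_printoptions(precision=4,suppress=True)
w=snap("wrist","w4");s=snap("scene","s4");q=r.sense();print(q["tcp_pos"],q["ee_rot"][:2,0],q["joints"],q["time_s"],q["gripper_width"])
hsv=cv2.cvtColor(w["img"],cv2.COLOR_BGR2HSV);k=cv2.inRange(hsv,(3,190,120),(16,255,255));k[260:]=0
n,l,st,ce=cv2.connectedComponentsWithStats(k);j=1+np.argmax(st[1:,4]);print(st[j],ce[j])
T=pts(w,l==j);T=T[T[:,2]>.06];print(T.mean(0),rect(T),T[:,2].max())
t=T[T[:,2]>np.percentile(T[:,2],98)-.003];print("top",t.mean(0),rect(t),len(t))
# lids now, scene depth
Q=pts(s,np.pad(np.ones((60,80),bool),((160,200),(235,245))));t=Q[Q[:,2]>.13];print("handle top",t.mean(0),len(t),np.percentile(t[:,2],95))
E
```

```text
[ 0.4981 -0.3895  0.1982] [-0.9904  0.1381] [-23.3962  24.6915  -2.2575  -0.0188 -63.0868 -74.5335] 10.35 0.6017673651789286
[288 215   8   6  11] [291.9091 218.0909]
[ 0.5026 -0.383   0.079 ] (502.5133972167969, -382.89697265625, 6.908353328704834, 1.704254388809204, -57.69682693481445) 0.07972729883795354
top [ 0.5026 -0.383   0.079 ] (502.5133972167969, -382.89697265625, 6.908353328704834, 1.704254388809204, -57.69682693481445) 11
handle top [ 0.4953 -0.3193  0.3071] 985 0.45013872098693947
```

View pics/w4.png

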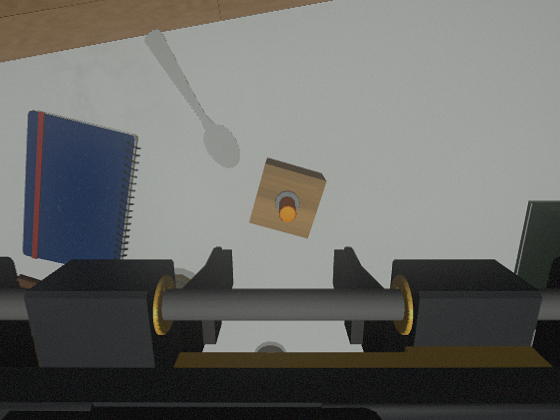

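The pin's orange head top is at (288,214) and the flange at about (288,203), with the stand around them. Nothing else is near the jaws.

```bash
python3 - <<'E'
from h import *
np.set_printoptions(precision=4,suppress=True)
w=load("w4.npz")
i=w["img"].astype(int)[195:225,275:302];k=(i[...,2]>i[...,0]+90)&(i[...,2]>200);v,u=np.nonzero(k);print(u.mean()+275,v.mean()+195,u.min()+275,u.max()+275,v.min()+195,v.max()+195)
T=onz(w,[(u.mean()+275,v.mean()+195)],.08)[0];F=onz(w,[(287.5,204)],.046)[0];print(T,F)
d=T[:2]-[.4981,-.3895];print(d@[-.9904,.1381],d@[.1381,.9904])
Q=pts(w,np.pad(np.ones((170,100),bool),((150,100),(240,220))));t=Q[(Q[:,2]>.038)&(Q[:,2]<.044)];print(rect(t))
E
```

```text
<stdin>:4: RuntimeWarning: Mean of empty slice.
  ret = ret.dtype.type(ret / rcount)
Traceback (most recent call last):
ValueError: zero-size array to reduction operation minimum which has no identity
```

```bash
python3 - <<'E'
from h import *
np.set_printoptions(precision=4,suppress=True)
w=load("w4.npz")
i=w["img"].astype(int);print(i[214,288],i[206,288],i[225,288])
T=onz(w,[(288,214)],.08)[0];F=onz(w,[(287.5,203.5)],.046)[0];print(T,F)
d=T[:2]-[.4981,-.3895];print(d@[-.9904,.1381],d@[.1381,.9904])
Q=pts(w,np.pad(np.ones((170,100),bool),((150,100),(240,220))));t=Q[(Q[:,2]>.036)&(Q[:,2]<.0445)];print(rect(t))
E
```

```text
[ 51 131 180] [ 48 113 170] [ 81 113 136]
[ 0.4986 -0.3856  0.08  ] [ 0.499  -0.3856  0.046 ]
7.974517975160655e-05 0.003940108835182874
(498.52825927734375, -386.20050048828125, 56.55055618286133, 56.155303955078125, -24.07268524169922)
```

>>> apply_moves --plan '[{"grip": 0.6,"offset": [0,0.37,2],"spin": 0},{"grip": 0.6,"offset": [0,0.37,5.5],"spin": 0},{"grip": 0.6,"offset": [0,0.37,9],"spin": 0},{"grip": 0.45,"offset": [0,0.37,11.3],"spin": 0},{"grip": 0.4,"offset": [0,0.37,12.3],"spin": 0}]'

```text
time_s: 10.85
tcp_pos: [0.4977, -0.3847, 0.0729]
ee_rot: [[-0.991, 0.137, -0.004], [0.137, 0.991, 0.002], [0.004, 0.002, -1.0]]
wrist_force: [0.0, 0.2, -1.2]
gripper_width: 0.491
gripper_force: 0.0
```

>>> apply_moves --plan '[{"grip": 0.4,"offset": [0,0,0],"spin": 0},{"grip": 0.3,"offset": [0,0,0],"spin": 0},{"grip": 0,"offset": [0,0,0],"spin": 0},{"grip": 0,"offset": [0,0,0],"spin": 0},{"grip": 0,"offset": [0,0,0],"spin": 0}]'

```text
time_s: 11.35
tcp_pos: [0.4989, -0.387, 0.0768]
ee_rot: [[-0.99, 0.139, 0.002], [0.139, 0.99, -0.001], [-0.002, -0.001, -1.0]]
wrist_force: [-0.9, 0.9, 2.2]
gripper_width: 0.146
gripper_force: 30.0
```

>>> apply_moves --plan '[{"grip": 0,"offset": [0,0,0],"spin": 0},{"grip": 0,"offset": [0,0,0],"spin": 0},{"grip": 0,"offset": [0,0,0],"spin": 0}]'

```text
time_s: 11.65
tcp_pos: [0.4989, -0.387, 0.0767]
ee_rot: [[-0.99, 0.138, 0.002], [0.138, 0.99, -0.001], [-0.002, -0.001, -1.0]]
wrist_force: [-1.2, 1.2, 6.7]
gripper_width: 0.15
gripper_force: 30.0
```

>>> apply_moves --plan '[{"grip": 0,"offset": [0,0,-0.7],"spin": 0},{"grip": 0,"offset": [0,0,-2.2],"spin": 0},{"grip": 0,"offset": [0,0,-4.5],"spin": 0},{"grip": 0,"offset": [0,0,-7.5],"spin": 0},{"grip": 0,"offset": [0,0,-10.5],"spin": 0}]'

```text
time_s: 12.15
tcp_pos: [0.4978, -0.3864, 0.1809]
ee_rot: [[-0.99, 0.139, -0.002], [0.139, 0.99, 0.001], [0.002, 0.001, -1.0]]
wrist_force: [0.6, -0.4, -0.9]
gripper_width: 0.152
gripper_force: 30.0
```

>>> apply_moves --plan '[{"grip": 0,"offset": [0.1,1.5,-0.8],"spin": 0},{"grip": 0,"offset": [0.2,4.5,-1],"spin": 0},{"grip": 0,"offset": [0.4,8.5,-1],"spin": 0},{"grip": 0,"offset": [0.5,12.5,-1],"spin": 0},{"grip": 0,"offset": [0.7,16.5,-1],"spin": 0}]'

```text
time_s: 12.65
tcp_pos: [0.5134, -0.2201, 0.1894]
ee_rot: [[-0.99, 0.14, -0.002], [0.14, 0.99, 0.001], [0.002, 0.001, -1.0]]
wrist_force: [1.1, 0.1, 0.0]
gripper_width: 0.151
gripper_force: 30.0
```

>>> apply_moves --plan '[{"grip": 0,"offset": [0.1,4,0],"spin": 0},{"grip": 0,"offset": [0.2,6.8,0],"spin": 0},{"grip": 0,"offset": [0.3,8.5,0],"spin": 0},{"grip": 0,"offset": [0.3,8.5,0],"spin": 0},{"grip": 0,"offset": [0.3,8.5,0],"spin": 0}]'

```text
time_s: 13.15
tcp_pos: [0.5225, -0.1371, 0.1898]
ee_rot: [[-0.99, 0.138, -0.002], [0.138, 0.99, 0.0], [0.002, 0.0, -1.0]]
wrist_force: [-0.7, -0.1, -0.1]
gripper_width: 0.151
gripper_force: 30.0
```

```bash
python3 - <<'E'
from h import *
from station import r
w=snap("wrist","w5");s=snap("side","s5");q=r.sense();print(q["tcp_pos"],q["wrist_force"],q["time_s"],q["gripper_width"])
P=w["img"][20:270,200:470];cv2.imwrite("pics/c5.png",cv2.resize(P,None,fx=2.2,fy=2.2))
E
```

```text
[ 0.52268806 -0.13800815  0.19005088] [ 1.0705974  -0.22304132 -0.54636409] 13.25 0.1499512413343575
```

View pics/c5.png

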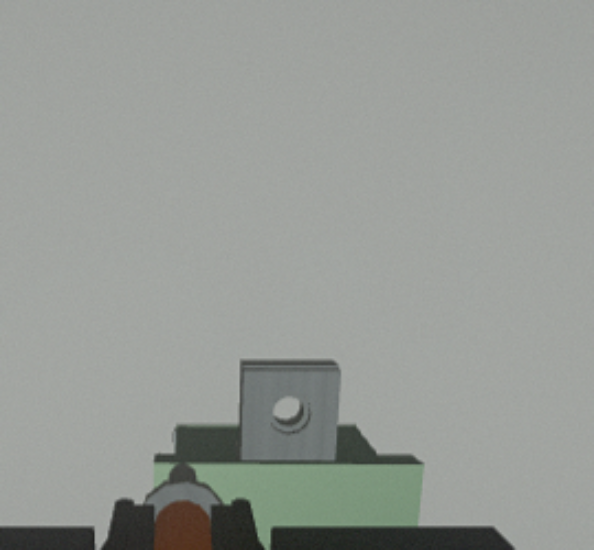

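The crop shows the tab with its hole at crop (291,413), i.e. pixel (332,208). The pin is held upright, with its tip at crop (182,470), i.e. pixel (283,234).

```bash
python3 - <<'E'
from h import *
np.set_printoptions(precision=4,suppress=True)
w=load("w5.npz");g=cv2.cvtColor(w["img"],cv2.COLOR_BGR2GRAY).astype(int)
p=g[196:222,318:348];m=np.median(p);e=abs(p-m)>14;n,l,st,ce=cv2.connectedComponentsWithStats(e.astype(np.uint8));j=1+np.argmax(st[1:,4]);x,y,W,H,a=st[j];print(m,st[j]);c=(318+x+(W-1)/2,196+y+(H-1)/2)
k=g[196:222,318:348]>m+25;v,u=np.nonzero(k);b=(u.mean()+318,v.mean()+196)
print(c,b,len(u),"tab",onz(w,[c],.074)[0],"bright at .06/.07",onz(w,[b],.06)[0],onz(w,[b],.07)[0])
print("tip",onz(w,[(282.7,233.6)],.121)[0],"tcp",r if 0 else (.5227,-.138))
E
```

```text
117.0 [  6   4  14  14 144]
(np.float64(330.5), np.float64(206.5)) (np.float64(329.87640449438203), np.float64(204.82022471910113)) 89 tab [ 0.5216 -0.0988  0.074 ] bright at .06/.07 [ 0.5242 -0.0977  0.06  ] [ 0.5214 -0.0987  0.07  ]
tip [ 0.5218 -0.1361  0.121 ] tcp (0.5227, -0.138)
```

>>> apply_moves --plan '[{"grip": 0,"offset": [0.1,1,0],"spin": 0},{"grip": 0,"offset": [0.3,2.5,0],"spin": 0},{"grip": 0,"offset": [0.46,3.6,0],"spin": 0},{"grip": 0,"offset": [0.46,3.9,0],"spin": 0},{"grip": 0,"offset": [0.46,3.9,0],"spin": 0}]'

```text
time_s: 13.75
tcp_pos: [0.5241, -0.0976, 0.1907]
ee_rot: [[-0.991, 0.137, 0.0], [0.137, 0.991, -0.0], [-0.0, -0.0, -1.0]]
wrist_force: [-0.2, 0.2, 0.3]
gripper_width: 0.152
gripper_force: 30.0
```

>>> apply_moves --plan '[{"grip": 0,"offset": [0,0,0.7],"spin": 0},{"grip": 0,"offset": [0,0,1.9],"spin": 0},{"grip": 0,"offset": [0,0,3.1],"spin": 0},{"grip": 0,"offset": [0,0,3.9],"spin": 0},{"grip": 0,"offset": [0,0,4.1],"spin": 0}]'

```text
time_s: 14.25
tcp_pos: [0.5231, -0.0987, 0.1477]
ee_rot: [[-0.99, 0.139, -0.003], [0.139, 0.99, -0.0], [0.003, -0.001, -1.0]]
wrist_force: [-0.3, -0.2, 0.2]
gripper_width: 0.15
gripper_force: 30.0
```

>>> apply_moves --plan '[{"grip": 0,"offset": [0,0,0],"spin": 0},{"grip": 0,"offset": [0,0,0],"spin": 0},{"grip": 0,"offset": [0,0,0],"spin": 0}]'

```text
time_s: 14.55
tcp_pos: [0.5244, -0.0984, 0.1501]
ee_rot: [[-0.99, 0.139, 0.001], [0.139, 0.99, 0.0], [-0.001, 0.0, -1.0]]
wrist_force: [1.2, -0.3, -0.2]
gripper_width: 0.151
gripper_force: 30.0
```

```bash
python3 - <<'E'
from h import *
from station import r
w=snap("wrist","w6");s=snap("side","s6");q=r.sense();print(q["tcp_pos"],q["wrist_force"],q["time_s"],q["gripper_width"])
a=cv2.resize(w["img"][130:270,220:350],None,fx=3,fy=3);b=cv2.resize(s["img"][120:260,190:325],None,fx=3,fy=3)
cv2.imwrite("pics/c6.png",np.hstack([a,b]))
E
```

```text
[ 0.52428518 -0.09837867  0.15002557] [-0.09583869  0.35201133 -0.70257986] 14.65 0.14873380838447192
```

View pics/c6.png

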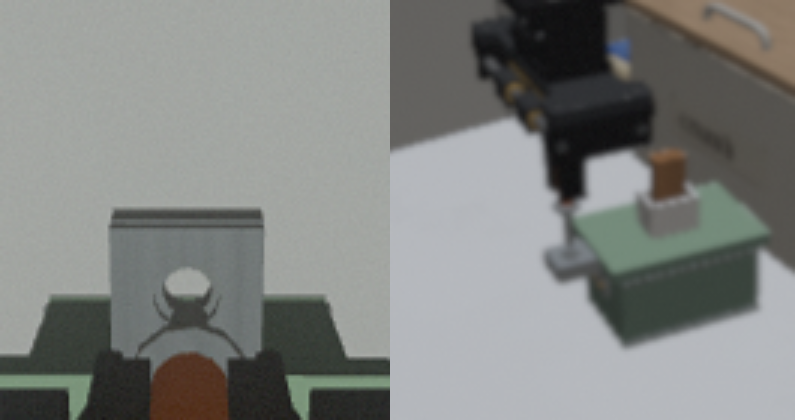

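```bash
python3 - <<'E'
from h import *
np.set_printoptions(precision=4,suppress=True)
w=load("w6.npz");g=cv2.cvtColor(w["img"],cv2.COLOR_BGR2GRAY)
print(g[214:246,270:296:2])
# predicted px for pin axis at TCP, tip and hole outlines
T=np.array([.5243,-.0984]);print("tip px",proj(w,[[*T,.0815]]))
for z,rad in((.074,.0075),(.07,.0055),(.06,.0055)):
    for cx,cy in((.5235,-.0988),):
        P=proj(w,[[cx-rad,cy,z],[cx+rad,cy,z],[cx,cy-rad,z],[cx,cy+rad,z]]);print(z,"rows",P[:2,1],"cols",P[2:,0])
E
```

```text
[[120 120 118 117 118 116 118 117 120 116 116 121 118]
 [119 118 116 115 117 117 116 118 119 118 117 120 119]
 [120 118 114 120 118 115 118 116 119 115 112 120 118]
 [120 116 118 119 118 114 115 118 117 113 118 120 121]
 [119 117 115 115 120 115 116 115 119 115 117 123 119]
 [119 119 116 116 117 136 147 122 116 116 115 117 119]
 [117 120 117 115 134 156 160 155 146 116 116 119 119]
 [118 113 117 130 159 164 162 162 164 126 117 119 119]
 [117 116 117 155 160 163 162 162 162 149 115 121 120]
 [118 119 116 162 161 164 162 162 162 158 119 120 119]
 [118 121 105 164 163 161 161 160 160 164 118 117 120]
 [117 118  93 163 163 162 162 161 163 164 106 117 116]
 [120 119  79 162 161 162 162 164 165 166  85 120 118]
 [121 117  88 125 165 165 165 164 164 138  91 114 119]
 [120 120  92  75 126 124 125 124 127  86  99 119 117]
 [121 117 117  59  74  88 106 103  78  60 110 109 116]
 [121 118 122  68  63  68  77  78  62  61 113  91 119]
 [121  91 119  67  63  65  65  66  68  68 119  86 118]
 [120  86 117  91  65  62  67  65  65 109 116  99 115]
 [118  90 115 115  66  63  63  64  63  99 107 110 119]

[... 155 characters left out ...]
 118 117]
 [117 118 112  76  60  63  63  65  60  63 118 117 115]
 [116 115  97  67  62  61  63  68  65  63 104 121 120]
 [118 120  73  62  69  72  87  95  85  64  71  86 119]
 [118  91  71  94 103 108 110 110 109 100  65  61  83]
 [ 98  64 105 115 114 116 112 112 111 114 104  83  62]
 [ 69  87 116 114 115 117 113 110 112 113 112 113  87]
 [ 68 106 113 115 116 115 115 113 113 113 114 117 111]
 [102 113 113 113 115 117 115 113 109 113 113 117 117]
 [113 111 110 115 114 116 115 117 111 112 113 117 118]]
tip px [[281.3329 234.5605]]
0.074 rows [219.001  240.0718] cols [269.4953 291.7866]
0.07 rows [220.0154 235.2369] cols [272.6362 288.7126]
0.06 rows [215.6729 230.3481] cols [273.0507 288.4882]
```

The side view shows the pin standing over the tab, its tip centred sideways on the hole, and the handle and cover undisturbed. I'll shift about 0.8 mm towards the robot and insert gently.

>>> apply_moves --plan '[{"grip": 0,"offset": [0.08,0,0.2],"spin": 0},{"grip": 0,"offset": [0.08,0,0.5],"spin": 0},{"grip": 0,"offset": [0.08,0,0.8],"spin": 0},{"grip": 0,"offset": [0.08,0,1.1],"spin": 0},{"grip": 0,"offset": [0.08,0,1.3],"spin": 0}]'

```text
time_s: 15.15
tcp_pos: [0.5231, -0.0983, 0.1361]
ee_rot: [[-0.99, 0.139, -0.001], [0.139, 0.99, -0.0], [0.001, -0.0, -1.0]]
wrist_force: [-0.1, 0.7, -1.0]
gripper_width: 0.148
gripper_force: 30.0
```

>>> apply_moves --plan '[{"grip": 0,"offset": [0,0,0.2],"spin": 0},{"grip": 0,"offset": [0,0,0.4],"spin": 0},{"grip": 0,"offset": [0,0,0.6],"spin": 0}]'

```text
time_s: 15.45
tcp_pos: [0.5233, -0.0983, 0.1304]
ee_rot: [[-0.99, 0.139, 0.0], [0.139, 0.99, 0.0], [-0.0, 0.0, -1.0]]
wrist_force: [-1.1, -0.4, -1.0]
gripper_width: 0.149
gripper_force: 30.0
```

>>> apply_moves --plan '[{"grip": 0,"offset": [0,0,0.3],"spin": 0},{"grip": 0,"offset": [0,0,0.6],"spin": 0},{"grip": 0,"offset": [0,0,0.9],"spin": 0},{"grip": 0,"offset": [0,0,1.2],"spin": 0},{"grip": 0,"offset": [0,0,1.4],"spin": 0}]'

```text
time_s: 15.95
tcp_pos: [0.5231, -0.0983, 0.1162]
ee_rot: [[-0.99, 0.139, -0.0], [0.139, 0.99, -0.0], [0.0, -0.0, -1.0]]
wrist_force: [-0.5, -0.7, 0.6]
gripper_width: 0.152
gripper_force: 30.0
```

>>> apply_moves --plan '[{"grip": 0,"offset": [0,0,0.2],"spin": 0},{"grip": 0,"offset": [0,0,0.4],"spin": 0},{"grip": 0,"offset": [0,0,0.55],"spin": 0},{"grip": 0,"offset": [0,0,0.65],"spin": 0},{"grip": 0,"offset": [0,0,0.65],"spin": 0}]'

```text
time_s: 16.45
tcp_pos: [0.5232, -0.0983, 0.1099]
ee_rot: [[-0.99, 0.139, -0.0], [0.139, 0.99, -0.0], [0.0, -0.0, -1.0]]
wrist_force: [-0.6, -1.0, -0.6]
gripper_width: 0.152
gripper_force: 30.0
```

>>> apply_moves --plan '[{"grip": 0,"offset": [0,0,0.05],"spin": 0},{"grip": 0,"offset": [0,0,0.1],"spin": 0},{"grip": 0,"offset": [0,0,0.15],"spin": 0},{"grip": 0,"offset": [0,0,0.15],"spin": 0}]'

```text
time_s: 16.85
tcp_pos: [0.5233, -0.0983, 0.1087]
ee_rot: [[-0.99, 0.139, 0.0], [0.139, 0.99, -0.0], [-0.0, -0.0, -1.0]]
wrist_force: [0.2, 0.1, 1.3]
gripper_width: 0.15
gripper_force: 30.0
```

>>> apply_moves --plan '[{"grip": 0.45,"offset": [0,0,0],"spin": 0},{"grip": 0.45,"offset": [0,0,0],"spin": 0},{"grip": 0.45,"offset": [0,0,0],"spin": 0},{"grip": 0.45,"offset": [0,0,0],"spin": 0},{"grip": 0.45,"offset": [0,0,0],"spin": 0}]'

```text
time_s: 17.35
tcp_pos: [0.5232, -0.0983, 0.1085]
ee_rot: [[-0.99, 0.139, 0.0], [0.139, 0.99, 0.0], [-0.0, 0.0, -1.0]]
wrist_force: [-0.2, -0.1, 1.0]
gripper_width: 0.434
gripper_force: 0.0
```

>>> apply_moves --plan '[{"grip": 0.45,"offset": [0,0,-0.7],"spin": 0},{"grip": 0.45,"offset": [0,0,-2.5],"spin": 0},{"grip": 0.45,"offset": [0,0,-5.5],"spin": 0},{"grip": 0.6,"offset": [0,0,-9],"spin": 0},{"grip": 0.7,"offset": [0,0,-11],"spin": 0}]'

```text
time_s: 17.85
tcp_pos: [0.5243, -0.0984, 0.2221]
ee_rot: [[-0.99, 0.138, 0.005], [0.138, 0.99, -0.0], [-0.005, 0.0, -1.0]]
wrist_force: [0.1, 0.3, -0.2]
gripper_width: 0.558
gripper_force: 0.0
```

>>> apply_moves --plan '[{"grip": 0.8,"offset": [-1,0,0],"spin": 0},{"grip": 0.8,"offset": [-3.5,0,0],"spin": 0},{"grip": 0.8,"offset": [-6.5,0,0],"spin": 0},{"grip": 0.8,"offset": [-8.2,-0.1,0],"spin": 0},{"grip": 0.8,"offset": [-8.6,-0.1,0],"spin": 0}]'

```text
time_s: 18.35
tcp_pos: [0.6095, -0.1115, 0.2167]
ee_rot: [[-0.99, 0.139, -0.002], [0.139, 0.99, -0.0], [0.002, -0.0, -1.0]]
wrist_force: [-0.3, 0.4, -0.6]
gripper_width: 0.795
gripper_force: 0.0
```

>>> apply_moves --plan '[{"grip": 0.8,"offset": [0,0,0],"spin": 0},{"grip": 0.8,"offset": [0,0,0],"spin": 0},{"grip": 0.8,"offset": [0,0,0],"spin": 0}]'

```text
time_s: 18.65
tcp_pos: [0.6074, -0.1111, 0.2187]
ee_rot: [[-0.99, 0.139, -0.0], [0.139, 0.99, 0.0], [0.0, 0.0, -1.0]]
wrist_force: [0.0, -0.2, -0.3]
gripper_width: 0.8
gripper_force: 0.0
```

```bash
python3 - <<'E'
from h import *
from station import r
w=snap("wrist","w7");s=snap("side","s7");q=r.sense();print(q["tcp_pos"],q["ee_rot"][:2,0],q["time_s"],q["gripper_width"])
a=cv2.resize(w["img"][80:270,215:350],None,fx=3,fy=3);b=cv2.resize(s["img"][70:260,200:325],None,fx=3,fy=3)
cv2.imwrite("pics/c7.png",np.hstack([a,b]))
E
```

```text
[ 0.60771629 -0.11109531  0.21895205] [-0.99034773  0.13860475] 18.75 0.797291787851821
```

View pics/c7.png

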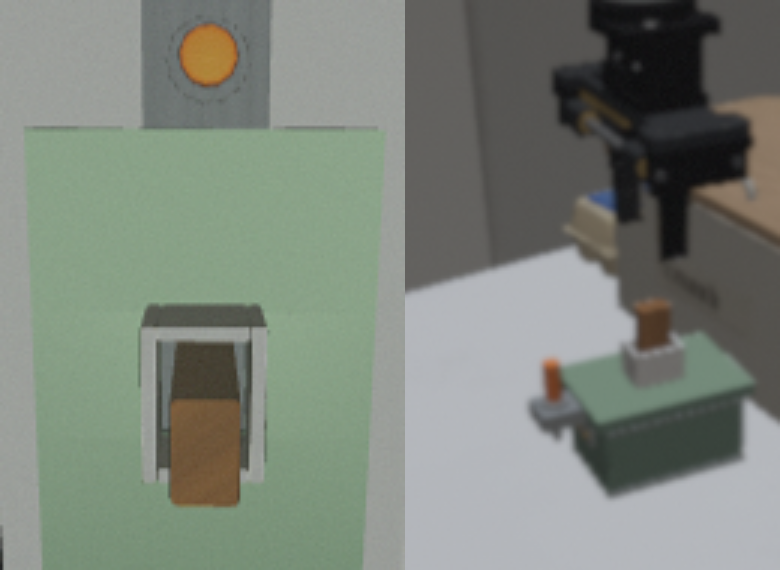

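The pin is home: its flange is concentric on the tab and its tip shows below the lug. The collar's top rim spans pixels (262..303, 189..240), centred round the handle.

```bash
python3 - <<'E'
from h import *
np.set_printoptions(precision=4,suppress=True)
w=load("w7.npz");P=onz(w,[(262.3,189),(303.3,189),(263,240.7),(302.5,240.7)],.108)[:,:2];print(P,P.mean(0))
T=np.array([.6077,-.1111]);d=P.mean(0)-T;print(d@[-.9903,.1386],d@[.1386,.9903])
Q=pts(w,np.pad(np.ones((60,56),bool),((185,175),(255,249))));t=Q[(Q[:,2]>.103)&(Q[:,2]<.112)];print(rect(t),len(t))
E
```

```text
[[ 0.5847 -0.1225]
 [ 0.5889 -0.0921]
 [ 0.6255 -0.1283]
 [ 0.6298 -0.0978]] [ 0.6072 -0.1102]
0.0005901497136478275 0.0008465958998617058
(606.9827880859375, -110.37251281738281, 42.39881896972656, 31.6756591796875, -8.673751831054688) 871
```

>>> apply_moves --plan '[{"grip": 0.7,"offset": [0,0,1.5],"spin": 0},{"grip": 0.7,"offset": [0,0,4],"spin": 0},{"grip": 0.7,"offset": [0,0,6.5],"spin": 0},{"grip": 0.7,"offset": [0,0,8.5],"spin": 0},{"grip": 0.65,"offset": [0,0,9.5],"spin": 0}]'

```text
time_s: 19.25
tcp_pos: [0.6069, -0.1111, 0.1219]
ee_rot: [[-0.99, 0.139, -0.003], [0.139, 0.99, 0.0], [0.003, -0.0, -1.0]]
wrist_force: [0.3, 0.4, -0.6]
gripper_width: 0.675
gripper_force: 0.0
```

>>> apply_moves --plan '[{"grip": 0.6,"offset": [0,0,0.5],"spin": 0},{"grip": 0.6,"offset": [0,0,1],"spin": 0},{"grip": 0.6,"offset": [0,0,1.4],"spin": 0},{"grip": 0.6,"offset": [0,0,1.7],"spin": 0},{"grip": 0.6,"offset": [0,0,1.9],"spin": 0}]'

```text
time_s: 19.75
tcp_pos: [0.6085, -0.1112, 0.1048]
ee_rot: [[-0.99, 0.139, 0.001], [0.139, 0.99, 0.0], [-0.001, 0.0, -1.0]]
wrist_force: [0.1, -0.1, 0.6]
gripper_width: 0.602
gripper_force: 0.0
```

>>> apply_moves --plan '[{"grip": 0.6,"offset": [0,0,0],"spin": 0},{"grip": 0.55,"offset": [0,0,0],"spin": 0},{"grip": 0.5,"offset": [0,0,0],"spin": 0},{"grip": 0.45,"offset": [0,0,0],"spin": 0}]'

```text
time_s: 20.15
tcp_pos: [0.6084, -0.1112, 0.1048]
ee_rot: [[-0.99, 0.139, 0.0], [0.139, 0.99, -0.0], [-0.0, 0.0, -1.0]]
wrist_force: [1.6, -0.0, -0.1]
gripper_width: 0.487
gripper_force: 0.0
```

>>> apply_moves --plan '[{"grip": 0.4,"offset": [0,0,0],"spin": 0},{"grip": 0.36,"offset": [0,0,0],"spin": 0},{"grip": 0.2,"offset": [0,0,0],"spin": 0},{"grip": 0,"offset": [0,0,0],"spin": 0},{"grip": 0,"offset": [0,0,0],"spin": 0}]'

```text
time_s: 20.65
tcp_pos: [0.6083, -0.1112, 0.1046]
ee_rot: [[-0.99, 0.139, 0.0], [0.139, 0.99, -0.0], [-0.0, -0.0, -1.0]]
wrist_force: [0.8, -1.0, 0.9]
gripper_width: 0.368
gripper_force: 30.0
```

>>> apply_moves --plan '[{"grip": 0,"offset": [0,0,0],"spin": 0},{"grip": 0,"offset": [0,0,-0.2],"spin": 0},{"grip": 0,"offset": [0,0,-0.5],"spin": 0},{"grip": 0,"offset": [0,0,-0.8],"spin": 0},{"grip": 0,"offset": [0,0,-1],"spin": 0}]'

```text
time_s: 21.15
tcp_pos: [0.6084, -0.1112, 0.1149]
ee_rot: [[-0.99, 0.139, 0.0], [0.139, 0.99, -0.0], [-0.0, 0.0, -1.0]]
wrist_force: [0.2, -0.3, -2.3]
gripper_width: 0.367
gripper_force: 30.0
```

>>> apply_moves --plan '[{"grip": 0,"offset": [0,0,-0.5],"spin": 0},{"grip": 0,"offset": [0,0,-1.2],"spin": 0},{"grip": 0,"offset": [0,0,-2],"spin": 0},{"grip": 0,"offset": [0,0,-2.8],"spin": 0},{"grip": 0,"offset": [0,0,-3.5],"spin": 0}]'

```text
time_s: 21.65
tcp_pos: [0.6085, -0.1112, 0.1507]
ee_rot: [[-0.99, 0.139, 0.001], [0.139, 0.99, -0.0], [-0.001, 0.0, -1.0]]
wrist_force: [0.7, -0.1, -1.6]
gripper_width: 0.362
gripper_force: 30.0
```

>>> apply_moves --plan '[{"grip": 0,"offset": [0,0,-1],"spin": 0},{"grip": 0,"offset": [0,0,-2.2],"spin": 0},{"grip": 0,"offset": [0,0,-3.4],"spin": 0},{"grip": 0,"offset": [0,0,-4.6],"spin": 0},{"grip": 0,"offset": [0,0,-5.8],"spin": 0}]'

```text
time_s: 22.15
tcp_pos: [0.6083, -0.1112, 0.2088]
ee_rot: [[-0.99, 0.139, 0.001], [0.139, 0.99, 0.0], [-0.001, 0.0, -1.0]]
wrist_force: [-0.2, 1.0, -1.6]
gripper_width: 0.37
gripper_force: 30.0
```

>>> apply_moves --plan '[{"grip": 0,"offset": [0,0,-1.2],"spin": 0},{"grip": 0,"offset": [0,0,-2.2],"spin": 0},{"grip": 0,"offset": [0,0,-2.8],"spin": 0},{"grip": 0,"offset": [0,0,-3],"spin": 0},{"grip": 0,"offset": [0,0,-3],"spin": 0}]'

```text
time_s: 22.65
tcp_pos: [0.6082, -0.1112, 0.2375]
ee_rot: [[-0.99, 0.139, -0.0], [0.139, 0.99, 0.0], [0.0, 0.0, -1.0]]
wrist_force: [-0.6, 0.3, -1.6]
gripper_width: 0.365
gripper_force: 30.0
```

>>> apply_moves --plan '[{"grip": 0,"offset": [0,0,0],"spin": 0},{"grip": 0,"offset": [0,0,0],"spin": 0},{"grip": 0,"offset": [0,0,0],"spin": 0},{"grip": 0,"offset": [0,0,0],"spin": 0},{"grip": 0,"offset": [0,0,0],"spin": 0}]'

```text
time_s: 23.15
tcp_pos: [0.6082, -0.1112, 0.2374]
ee_rot: [[-0.99, 0.139, -0.0], [0.139, 0.99, 0.0], [0.0, -0.0, -1.0]]
wrist_force: [0.3, -0.1, -1.7]
gripper_width: 0.365
gripper_force: 30.0
```

```bash
python3 - <<'E'
from h import *
from station import r
s=snap("side","s8");q=r.sense();print(q["tcp_pos"],q["wrist_force"],q["time_s"],q["gripper_width"])
cv2.imwrite("pics/c8.png",cv2.resize(s["img"][50:350,150:450],None,fx=2,fy=2))
E
```

```text
[ 0.60825373 -0.1112106   0.23745972] [ 0.38777132  0.72857151 -0.00745568] 23.2 0.3678879022680774
```

View pics/c8.png

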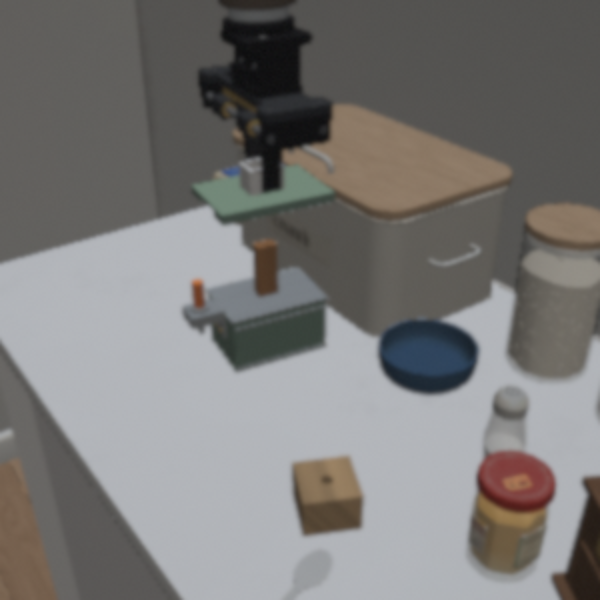

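The cover is held level about 55 mm above the handle. The inner lid and pin are home on the tin, and the bystanders are untouched.

```bash
python3 -c "
from station import r
print(r.finish_job())"
```

```text
the job is handed in; nothing more can be done
None
```

The job is done and handed in at about 23 s of robot time: the inner lid and pin are home on the tin, the cover was held level in the air about 5 cm above the wooden handle, and nothing else on the worktop looks disturbed. No verdict came back.

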